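Load the carrier tray with tins in reverse order

TASK

Move all four filled tins from the bench rack into the pockets of the carrier tray, one upright tin per pocket, in reverse order as seen from the handles: the tin next to the rack's handle goes into the pocket farthest from the tray's handle, and so on, until the tin farthest from the rack's handle stands in the pocket next to the tray's handle. Set every tin down rather than dropping it, never tip one over, and leave the screwdriver, the cardboard strips and the glue jar alone.

Things in the scene. Friction and masses are not known exactly. Their poses are not given: they have to be found in the camera images.
- wide_tin: Round tin, 54 mm across, 75 mm high, the fattest round one. Sheet-metal tin with a blue band at the foot and a rolled cardboard core showing flush at the top, with a thin 8 mm cardboard wick stub in the middle, loose, 0.1 to 0.35 kg. Origin: centre of its underside; z up through its top. At the start its own x lies along the row and its y across it, within 0.1 rad.
- slim_tin: Round tin, 38 mm across, 95 mm high, the thin tall one. Sheet-metal tin with a blue band at the foot and a rolled cardboard core showing flush at the top, with a thin 8 mm cardboard wick stub in the middle, loose, 0.1 to 0.35 kg. Origin: centre of its underside; z up through its top. At the start its own x lies along the row and its y across it, within 0.1 rad.
- square_tin: Square tin, 46 x 46 mm, 80 mm high. Sheet-metal tin with a blue band at the foot and a rolled cardboard core showing flush at the top, with a thin 8 mm cardboard wick stub in the middle, loose, 0.1 to 0.35 kg. Origin: centre of its underside; z up through its top. At the start its own x lies along the row and its y across it, within 0.1 rad.
- oblong_tin: Oblong tin, 54 mm (its x) by 30 mm (its y), 88 mm high. Sheet-metal tin with a blue band at the foot and a rolled cardboard core showing flush at the top, with a thin 8 mm cardboard wick stub in the middle, loose, 0.1 to 0.35 kg. Origin: centre of its underside; z up through its top. At the start its own x lies along the row and its y across it, within 0.1 rad.
- seat0: Plain square plywood pad, 66 x 66 mm, 6 mm thick, fixed on the bench rack; the wide tin stands on it at the start, and it marks for good where that tin began. Origin: centre of its underside, 18 mm above the work surface (so tins stand at 24 mm). x runs along the rack's row, y across it. It never moves.
- seat1: Plain square plywood pad, 66 x 66 mm, 6 mm thick, fixed on the bench rack; the slim tin stands on it at the start, and it marks for good where that tin began. Origin: centre of its underside, 18 mm above the work surface (so tins stand at 24 mm). x runs along the rack's row, y across it. It never moves.
- seat2: Plain square plywood pad, 66 x 66 mm, 6 mm thick, fixed on the bench rack; the square tin stands on it at the start, and it marks for good where that tin began. Origin: centre of its underside, 18 mm above the work surface (so tins stand at 24 mm). x runs along the rack's row, y across it. It never moves.
- seat3: Plain square plywood pad, 66 x 66 mm, 6 mm thick, fixed on the bench rack; the oblong tin stands on it at the start, and it marks for good where that tin began. Origin: centre of its underside, 18 mm above the work surface (so tins stand at 24 mm). x runs along the rack's row, y across it. It never moves.
- rack_handle: Handle that marks one end of the bench rack: a steel U-bar 10 mm thick, 68 mm wide across the rack, standing on a dark wood foot 22 x 86 mm; it may be at either end of the rack (the other end has only the low wood block). Its top is 60 mm above its origin. Origin: centre of the foot's underside, 18 mm above the work surface, in line with the four seats; the seats' centres lie 55, 130, 205 and 280 mm from it. The rack is a fixed board 370 x 90 mm, 18 mm thick. Fixed.
- carrier: Carrier tray of light wood, 345 x 80 mm, fixed, with four open square pockets in a row, each 70 x 70 mm inside. Origin: centre of its underside, on the work surface; x along the row of pockets, towards the tray's steel U-handle, which stands at x = +166 mm, 68 mm wide, its top 78 mm above the work surface. Pocket centres at x = -112.5, -37.5, +37.5, +112.5 mm, y = 0; pocket floors at z = 12 mm; walls 5 mm thick, tops at z = 26 mm.

How it is judged:
At the end, for the whole second after the job is handed in: Each tin upright (0.08 rad), still, on the floor of its tray pocket (foot height within 5 mm, centre within 19 mm along and 22 mm across): in order of its start pad's distance from the rack handle, nearest at x = -112.5 mm, then -37.5, +37.5, farthest at +112.5 mm (((horizontal distance between seat0 and rack_handle between 0.025 and 0.085 m and x of wide_tin in the frame of carrier between -0.1315 and -0.0935 m) or (horizontal distance between seat0 and rack_handle between 0.1 and 0.16 m and x of wide_tin in the frame of carrier between -0.0565 and -0.0185 m) or (horizontal distance between seat0 and rack_handle between 0.175 and 0.235 m and x of wide_tin in the frame of carrier between 0.0185 and 0.0565 m) or (horizontal distance between seat0 and rack_handle between 0.25 and 0.31 m and x of wide_tin in the frame of carrier between 0.0935 and 0.1315 m)) and y of wide_tin in the frame of carrier between -0.022 and 0.022 m and z of wide_tin in the frame of carrier between 0.007 and 0.017 m and angle between each of wide_tin, slim_tin, square_tin, oblong_tin's own z axis and vertical below 0.08 rad and linear speed of each of wide_tin, slim_tin, square_tin, oblong_tin below 0.02 m/s and ((horizontal distance between seat1 and rack_handle between 0.025 and 0.085 m and x of slim_tin in the frame of carrier between -0.1315 and -0.0935 m) or (horizontal distance between seat1 and rack_handle between 0.1 and 0.16 m and x of slim_tin in the frame of carrier between -0.0565 and -0.0185 m) or (horizontal distance between seat1 and rack_handle between 0.175 and 0.235 m and x of slim_tin in the frame of carrier between 0.0185 and 0.0565 m) or (horizontal distance between seat1 and rack_handle between 0.25 and 0.31 m and x of slim_tin in the frame of carrier between 0.0935 and 0.1315 m)) and y of slim_tin in the frame of carrier between -0.022 and 0.022 m and z of slim_tin in the frame of carrier between 0.007 and 0.017 m and ((horizontal distance between seat2 and rack_handle between 0.025 and 0.085 m and x of square_tin in the frame of carrier between -0.1315 and -0.0935 m) or (horizontal distance between seat2 and rack_handle between 0.1 and 0.16 m and x of square_tin in the frame of carrier between -0.0565 and -0.0185 m) or (horizontal distance between seat2 and rack_handle between 0.175 and 0.235 m and x of square_tin in the frame of carrier between 0.0185 and 0.0565 m) or (horizontal distance between seat2 and rack_handle between 0.25 and 0.31 m and x of square_tin in the frame of carrier between 0.0935 and 0.1315 m)) and y of square_tin in the frame of carrier between -0.022 and 0.022 m and z of square_tin in the frame of carrier between 0.007 and 0.017 m and ((horizontal distance between seat3 and rack_handle between 0.025 and 0.085 m and x of oblong_tin in the frame of carrier between -0.1315 and -0.0935 m) or (horizontal distance between seat3 and rack_handle between 0.1 and 0.16 m and x of oblong_tin in the frame of carrier between -0.0565 and -0.0185 m) or (horizontal distance between seat3 and rack_handle between 0.175 and 0.235 m and x of oblong_tin in the frame of carrier between 0.0185 and 0.0565 m) or (horizontal distance between seat3 and rack_handle between 0.25 and 0.31 m and x of oblong_tin in the frame of carrier between 0.0935 and 0.1315 m)) and y of oblong_tin in the frame of carrier between -0.022 and 0.022 m and z of oblong_tin in the frame of carrier between 0.007 and 0.017 m); the robot touches nothing.
It fails at once if the screwdriver, the cardboard strips or the glue jar is shoved more than 30 mm (distance of any of screwdriver, strips, glue_jar from where it was at the start of the episode above 0.03 m).
It fails at once if a tin is tipped over (leans more than 0.6 rad) (angle between any of wide_tin, slim_tin, square_tin, oblong_tin's own z axis and vertical above 0.6 rad).
It fails at once if a tin is dropped or thrown (faster than 0.6 m/s with no finger touching it) ((linear speed of wide_tin above 0.6 m/s and contact force between wide_tin and the fingers below 0.05 N) or (linear speed of slim_tin above 0.6 m/s and contact force between slim_tin and the fingers below 0.05 N) or (linear speed of square_tin above 0.6 m/s and contact force between square_tin and the fingers below 0.05 N) or (linear speed of oblong_tin above 0.6 m/s and contact force between oblong_tin and the fingers below 0.05 N)).
It also fails if it takes over 120 s, if anything falls off the work surface, if the arm or the gripper's body presses on something with over 40 N, if the wrist force passes 120 N, or if a joint passes its speed limit or range.

ROBOT

A 6-joint arm with a two-finger parallel gripper is mounted at the origin on the work surface. World frame = base frame: x ahead of the robot, y to its left, z up, the work surface at z = 0. Lengths are in m, angles in rad, forces in N, time in s.
With the tool pointing down it reaches from about 0.35 to 1 m from the base axis. Payload 7.1 kg.
Tool frame: the origin (TCP) lies between the finger pads; the fingertips stand 22 mm ahead of it and the grasp point (between the pads) lies 3 mm ahead of it; x points along the fingers, y is the direction in which the jaws open and shut, and the axes are right-handed (so a half turn about x gives the same grasp; the last joint's range is limited). The gripper opens to 85 mm and grips with 20 to 120 N. Pads are 22 mm wide; open, the fingers measure 114 mm over their backs; the gripper's body (76 mm by 85 mm) begins 54 mm behind the grasp point. The pads swing forward as they close: fully open they stand 13 mm farther back than shut.
Start: joints at [-1.214, 0.423, 1.63, -0, 1.089, -0.019], TCP at [0.229, -0.581, 0.253] pointing down, gripper open.
Joint ranges: [-3, 3], [-0.9, 2.11], [0.09, 2.58], [-1.31, 4.45], [0.11, 2.69], [-2.54, 2.54]. Speed limits (rad/s): [2.39, 2.39, 3.01, 3.14, 3.14, 3.14].

INTERFACE

Orientations are given as a rotation vector (axis times angle).
In Python, from rig import manip gives the robot as it stands. The module is installed in compiled form; this text tells all that it offers. Calls block until the motion is done:
- manip.move_to(position, orientation): joint-space move of the TCP to a pose.
- manip.servo_line(position, orientation=None, rate=0.15): straight line of the TCP; orientation=None keeps the orientation; rate is the mean speed in m/s.
- manip.set_joints(angles): joint-space move.
- manip.command_gripper(opening, f_grip=None): finger opening in m; f_grip is the grip in N (None keeps the last); returns when the fingers have stopped.
- manip.hold(seconds).
- manip.solve_ik(position, orientation): joint angles nearest the present ones, or None.
- manip.camera(name): name is "scene" or "top" or "wrist"; returns a dict with "image" (384x512x3 uint8, red, green, blue), "fx", "fy", "cx", "cy" (pixels), "cam_to_world" (4x4, takes a point from camera to world coordinates); the wrist camera has in their place "mount" (4x4, takes a point from camera to tool coordinates, whose origin is the TCP and whose axes are the tool frame's). Camera axes: x right, y down, z forward; pixel columns grow to the right and rows downward; lengths in m; the calibration is good to about 2 mm. A picture is of the moment at which its call begins: read the wrist's pose just before it. There is no depth.
A pose or a line that the arm cannot do raises manip.IKError and nothing moves.
- manip.sign_off(): hands the job in, once; it reports no verdict.
Readings, each from a call of its own:
- manip.get_time(): time.
- manip.get_joint_positions(): joint angles.
- manip.get_joint_vel(): joint speeds.
- manip.get_tau(): joint torques, N m.
- manip.get_position(): TCP position.
- manip.get_ee_rot(): TCP orientation.
- manip.get_contact_force(): force on the tool from outside, world axes, zero at the start.
- manip.get_torque(): the same for the moment, N m.
- manip.get_width(): finger opening in m.
Only numpy, scipy, OpenCV 4.12 (cv2) and the standard library are available. Lean on these libraries where they do the work, as an engineer would, in place of code of your own. Each camera call takes 0.05 s, during which the arm holds its last target.

## Working session

There is one attempt and no reset: what is moved stays moved. The work goes in short steps, each a Python script; the robot and the scene stay as the last script left them, time stands still between calls to the robot, and variables do not carry over. Pictures are saved under pics/ and viewed, and the job is handed in when it is done.

```bash
mkdir -p pics; python3 - <<'E'
from rig import manip
import cv2,numpy as np
np.set_printoptions(precision=4,suppress=True)
for n in ("scene","top"):
    c=manip.camera(n); cv2.imwrite(f"pics/{n}0.png",c["image"][:,:,::-1]); print(n,c["fx"],c["fy"],c["cx"],c["cy"]);print(c["cam_to_world"])
print(manip.get_position(),manip.get_ee_rot(),manip.get_width(),manip.get_time())
c=manip.camera("wrist");print(c["mount"],c["fx"]); cv2.imwrite("pics/wrist0.png",c["image"][:,:,::-1])
E
```

```text
scene 395.6599386722664 395.6599386722664 261.99273281226033 190.2240924761819
[[-0.1648  0.8276 -0.5366  1.0382]
 [ 0.9863  0.1369 -0.0918  0.0413]
 [-0.0025 -0.5444 -0.8388  0.81  ]
 [ 0.      0.      0.      1.    ]]
top 463.40180063724216 463.40180063724216 265.2652410619641 186.90096304920218
[[ 0.0106 -0.9945  0.104   0.4839]
 [-0.9999 -0.0119 -0.0113 -0.0177]
 [ 0.0125 -0.1039 -0.9945  0.8978]
 [ 0.      0.      0.      1.    ]]
[ 0.2292 -0.5809  0.2526] [ 2.0162  0.3849 -2.0168] 0.08527599123039435 0.1
[[ 0.0001 -0.2654  0.9641 -0.1209]
 [ 1.      0.     -0.0001  0.0008]
 [ 0.      0.9641  0.2654 -0.0683]
 [ 0.      0.      0.      1.    ]] 305.0222444200167
```

View pics/top0.png

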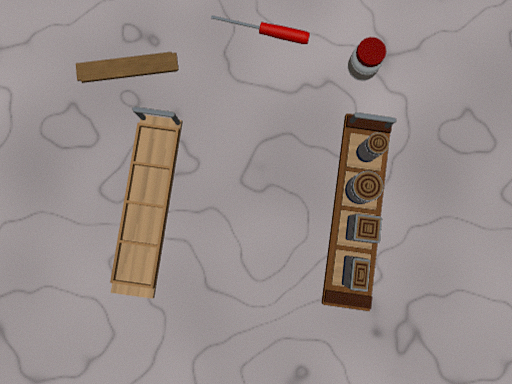

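View pics/scene0.png

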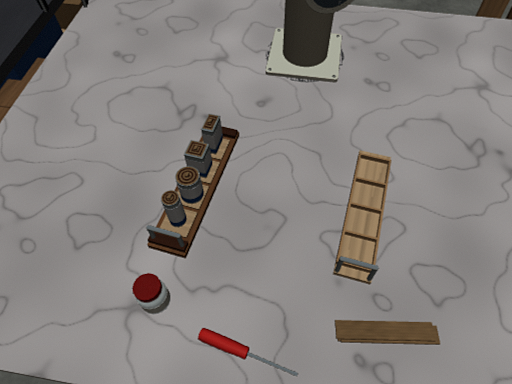

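The top view shows the rack at right with its handle at the far end, about (372,118) px. From that handle the order is slim (378,143), wide (368,186), square (368,229), oblong (360,274). The tray is at left, with its handle at (158,114). I'll zoom in for precise pixels.

```bash
python3 - <<'E'
import cv2
im=cv2.imread("pics/top0.png")
cv2.imwrite("pics/rackz.png",cv2.resize(im[105:315,310:410],None,fx=2.8*1,fy=2.8,interpolation=cv2.INTER_CUBIC)) 
cv2.imwrite("pics/trayz.png",cv2.resize(im[100:305,100:200],None,fx=2.8,fy=2.8,interpolation=cv2.INTER_CUBIC))
a=cv2.imread("pics/rackz.png");b=cv2.imread("pics/trayz.png")
b=cv2.copyMakeBorder(b,0,a.shape[0]-b.shape[0],0,0,cv2.BORDER_CONSTANT)
cv2.imwrite("pics/z0.png",cv2.hconcat([b,a]))
print(a.shape,b.shape)
E
```

```text
(588, 280, 3) (588, 280, 3)
```

View pics/z0.png

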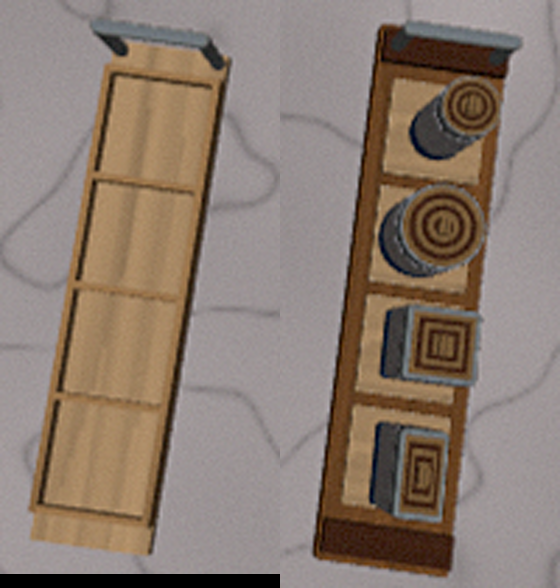

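```bash
cat > h.py <<'E'
import numpy as np,cv2
K=463.40180063724216;CX,CY=265.2652410619641,186.90096304920218
T=np.array([[0.0106,-0.9945,0.104,0.4839],[-0.9999,-0.0119,-0.0113,-0.0177],[0.0125,-0.1039,-0.9945,0.8978]])
def ray(u,v,z,T=T,f=K,c=(CX,CY)):
    d=T[:,:3]@np.array([(u-c[0])/f,(v-c[1])/f,1]);return (T[:,3]+d*(z-T[2,3])/d[2])[:2]
def proj(p,T=T,f=K,c=(CX,CY)):
    q=T[:,:3].T@(np.asarray(p)-T[:,3]);return np.array([c[0]+f*q[0]/q[2],c[1]+f*q[1]/q[2]])
TS=np.array([[-0.1648,0.8276,-0.5366,1.0382],[0.9863,0.1369,-0.0918,0.0413],[-0.0025,-0.5444,-0.8388,0.81]])
S=dict(T=TS,f=395.66,c=(261.993,190.224))
E
python3 - <<'E'
from h import *
np.set_printoptions(precision=4,suppress=True)
tops=dict(slim=(378.2,142.1,.119),wide=(368.6,186.4,.099),square=(367.7,228.75,.104),oblong=(359.8,274.5,.112))
P={k:ray(*v) for k,v in tops.items()}
for k,p in P.items(): print(k,p)
z=lambda x,y:(x/2.8+100,y/2.8+100)
zr=lambda x,y:((x-280)/2.8+310,y/2.8+105)
d=[ray(*z(*q),.026) for q in ((146,184),(126.5,292.5),(107.5,400.5))]
print(d,np.linalg.norm(d[0]-d[2]))
o=d[1]*.4+(d[0]+d[2])*.3;e=(d[0]-d[2]);a=np.arctan2(e[1],e[0]);print("carrier",o,a)
# rack board outline corners z=.018
rb=[ray(*zr(*q),.018) for q in ((378,28),(318,557),(447,575))]
print(rb,np.linalg.norm(rb[0]-rb[1]))
e=rb[0]-rb[1];print(np.arctan2(e[1],e[0]))
q=list(P.values());print([np.linalg.norm(q[i]-q[i+1]) for i in range(3)])
e=q[0]-q[3];ar=np.arctan2(e[1],e[0]);print(ar)
# overlays
for nm,kw in (("top",{}),("scene",S)):
    im=cv2.imread(f"pics/{nm}0.png");im=cv2.resize(im,None,fx=2,fy=2)
    def poly(pts,col):cv2.polylines(im,[np.array([proj(p,**kw)*2+.5 for p in pts]).astype(int)],True,col,1)
    def rect(c,a,w,h,z):
        R=np.array([[np.cos(a),-np.sin(a)],[np.sin(a),np.cos(a)]]);return [np.r_[c+R@np.array([sx*w/2,sy*h/2]),z] for sx,sy in((1,1),(1,-1),(-1,-1),(-1,1))]
    ux=np.array([np.cos(a),np.sin(a)])
    for x in(-.1125,-.0375,.0375,.1125): poly(rect(o+ux*x,a,.07,.07,.026),(0,0,255))
    dims=dict(square=(.046,.046),oblong=(.054,.030))
    for k,p in P.items():
        zt=tops[k][2]
        for zz in(.024,zt):
            if k in dims: poly(rect(p,ar,*dims[k],zz),(0,255,0))
            else:
                r=.019 if k=="slim" else .027
                poly([np.r_[p+r*np.array([np.cos(t),np.sin(t)]),zz] for t in np.linspace(0,6.28,40)],(0,255,0))
    if nm=="top":im=cv2.resize(im[200:640,200:840],None,fx=1.25,fy=1.25)
    else:im=cv2.resize(im[200:620,240:840],None,fx=1.3,fy=1.3)
    cv2.imwrite(f"pics/ov_{nm}.png",im)
E
```

```text
slim [ 0.6448 -0.2191]
wide [ 0.5704 -0.2064]
square [ 0.497  -0.2028]
oblong [ 0.4203 -0.1867]
[array([0.6129, 0.1872]), array([0.5392, 0.1976]), array([0.4672, 0.2075])] 0.14709866998650134
carrier [0.5397 0.1974] -0.13839609224154673
[array([ 0.7183, -0.1813]), array([ 0.358 , -0.1387]), array([ 0.347 , -0.2246])] 0.3628242485012042
-0.11773289431748397
[np.float64(0.07540862995323357), np.float64(0.07353133555494028), np.float64(0.07834537707323301)]
-0.14359741638282525
```

View pics/ov_top.png

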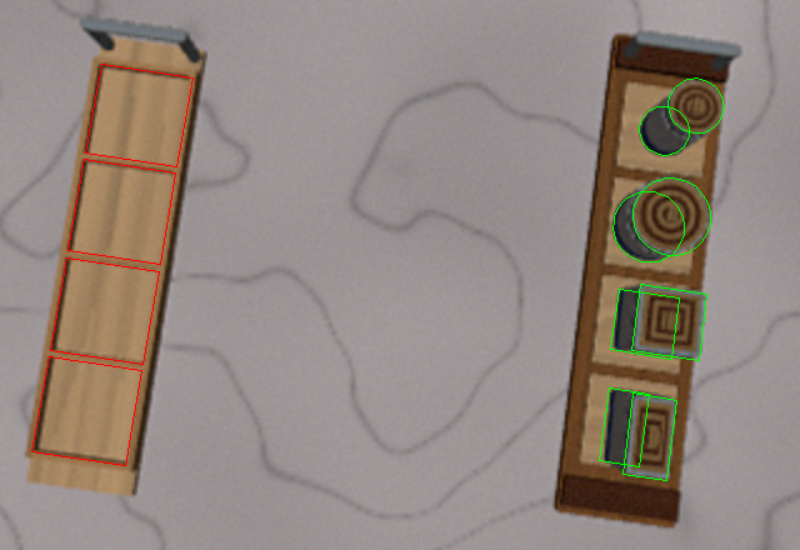

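View pics/ov_scene.png

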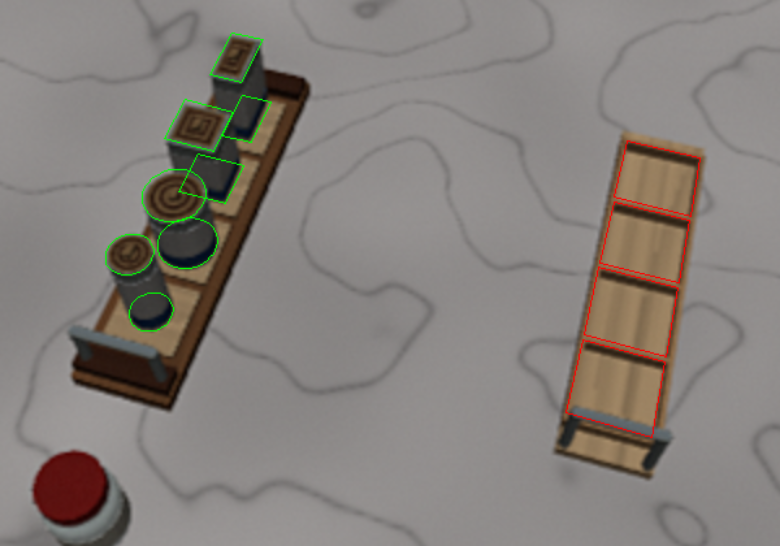

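Overlays agree in both cameras: rack order from the handle is slim, wide, square, oblong. Checking IK and the tin yaw, then I'll move the slim tin first.

```bash
cat >> h.py <<'E'
from rig import manip
from scipy.spatial.transform import Rotation as Rn
A=-0.135;O=np.array([.5397,.1974])
P=dict(slim=(.6448,-.2191),wide=(.5704,-.2064),square=(.497,-.2028),oblong=(.4203,-.1867))
GH=dict(slim=.062,wide=.050,square=.053,oblong=.058)   # grasp height over the foot
PX=dict(slim=-.1125,wide=-.0375,square=.0375,oblong=.1125)
def ori(a,s=1):
    x=np.array([0,0,-1.]);y=s*np.array([-np.sin(a),np.cos(a),0]);return Rn.from_matrix(np.c_[x,y,np.cross(x,y)]).as_rotvec()
def goal(k): return O+PX[k]*np.array([np.cos(A),np.sin(A)])
def st(m): print(m,"t%.1f"%manip.get_time(),manip.get_position().round(4),"w%.4f"%manip.get_width(),"F",np.round(manip.get_contact_force(),1),flush=True)
LIFT=.16
def pick(k,yaw,s,dy=0):
    p=np.array(P[k]);z=.024+GH[k]+.003;o=ori(yaw,s)
    manip.move_to(np.r_[p,.16+GH[k]],o); manip.servo_line(np.r_[p,z],o,rate=.12); st("down")
    manip.command_gripper(.0,40); st("grip")
    manip.hold(.2)
    manip.servo_line(np.r_[p,z+LIFT-.024],o,rate=.12); st("up")
def place(k,yaw,s):
    g=goal(k);o=ori(yaw,s);zt=GH[k]+.003+.012
    n=manip.get_position()
    manip.servo_line(np.r_[g,n[2]],o,rate=.2); st("over")
    manip.servo_line(np.r_[g,zt+.008],o,rate=.12); f0=manip.get_contact_force()[2]
    for dz in(.006,.004,.003,.002,.001,.0,-.001,-.002):
        manip.servo_line(np.r_[g,zt+dz],o,rate=.02)
        df=manip.get_contact_force()[2]-f0
        if df>4:break
    st("set dz %.3f df %.1f"%(dz,df))
def release(k,yaw,s):
    manip.command_gripper(.085); st("open"); g=manip.get_position()
    manip.servo_line(np.r_[g[:2],.16+GH[k]],ori(yaw,s),rate=.15); st("clear")
E
python3 - <<'E'
from h import *
np.set_printoptions(precision=3,suppress=True)
zr=lambda x,y:((x-280)/2.8+310,y/2.8+105)
for z,e in((.104,((398,383),(407,306),(477,386),(484,311))),(.112,((391,517),(398,428),(441,521),(448,432)))):
    q=[ray(*zr(*i),z) for i in e];print([np.arctan2(*(q[i+1]-q[i])[::-1]) for i in(0,2)])
for s in(1,-1):
  for k in P:
    print(s,k,manip.solve_ik(np.r_[P[k],.09],ori(-.12,s)),manip.solve_ik(np.r_[goal(k),.25],ori(A,s)),goal(k))
E
```

```text
[np.float64(-0.12599326385593126), np.float64(-0.10896080976904371)]
[np.float64(-0.08822224806066954), np.float64(-0.09227017670794577)]
1 slim [-0.345  0.7    1.578 -0.     0.863 -1.796] [ 0.436  0.211  1.949  0.     0.981 -1.   ] [0.428 0.213]
1 wide [-0.367  0.617  1.758 -0.     0.767 -1.818] [ 0.361  0.306  1.817  0.     1.018 -1.075] [0.503 0.202]
1 square [-0.41   0.544  1.916 -0.     0.682 -1.86 ] [ 0.302  0.402  1.671  0.     1.068 -1.134] [0.577 0.192]
1 oblong [-0.444  0.468  2.083 -0.     0.591 -1.895] [ 0.255  0.502  1.51   0.     1.13  -1.18 ] [0.651 0.182]
-1 slim [-0.345  0.7    1.578  0.     0.863  1.346] [ 0.436  0.211  1.949 -0.     0.981  2.142] [0.428 0.213]
-1 wide [-0.367  0.617  1.758  0.     0.767  1.324] [ 0.361  0.306  1.817 -0.     1.018  2.067] [0.503 0.202]
-1 square [-0.41   0.544  1.916  0.     0.682  1.281] [ 0.302  0.402  1.671 -0.     1.068  2.008] [0.577 0.192]
-1 oblong [-0.444  0.468  2.083  0.     0.591  1.247] [ 0.255  0.502  1.51  -0.     1.13   1.961] [0.651 0.182]
```

```bash
python3 - <<'E'
from h import *
pick("slim",-.12,1)
c=manip.camera("scene");cv2.imwrite("pics/s1.png",cv2.resize(c["image"][:,:,::-1],None,fx=1.5,fy=1.5))
E
```

```text
down t3.4 [ 0.6454 -0.2193  0.0899] w0.0853 F [ 0.1  0.7 -0.3]
grip t3.9 [ 0.645  -0.2192  0.0895] w0.0370 F [-0.2 -1.5  2.7]
up t5.4 [ 0.6442 -0.2189  0.2239] w0.0371 F [-0.7 -0.3 -0.6]
```

View pics/s1.png

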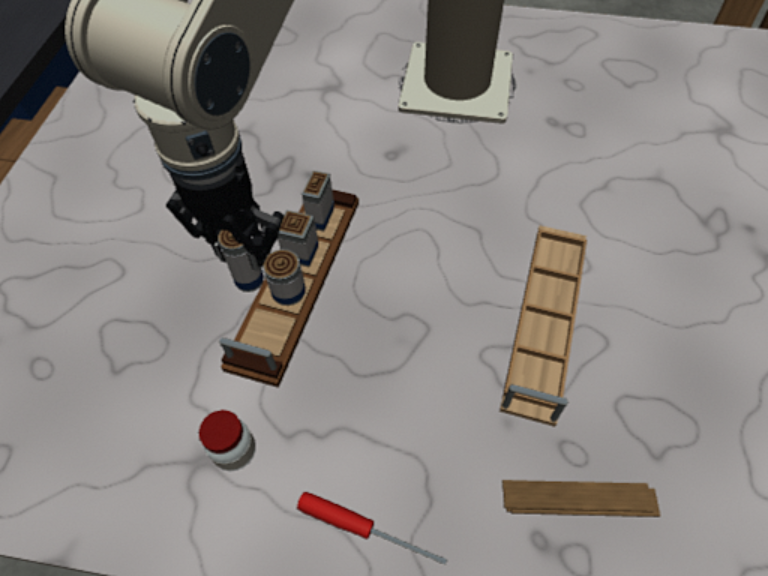

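The slim tin is held upright, at (243,265) px, and its pad is empty. Placing it now.

```bash
python3 - <<'E'
from h import *
place("slim",A,1)
release("slim",A,1)
c=manip.camera("scene");cv2.imwrite("pics/s2.png",cv2.resize(c["image"][:,:,::-1],None,fx=1.5,fy=1.5))
E
```

```text
over t8.0 [0.4284 0.2121 0.2238] w0.0372 F [ 0.2 -0.2 -1.3]
set dz 0.000 df 5.7 t10.8 [0.4284 0.2126 0.0774] w0.0372 F [-1.3 -1.3  5. ]
open t11.3 [0.4282 0.2125 0.077 ] w0.0851 F [ 0.2 -1.1  0.2]
clear t12.5 [0.4277 0.2123 0.2213] w0.0852 F [-0.6  0.3 -0.1]
```

View pics/s2.png

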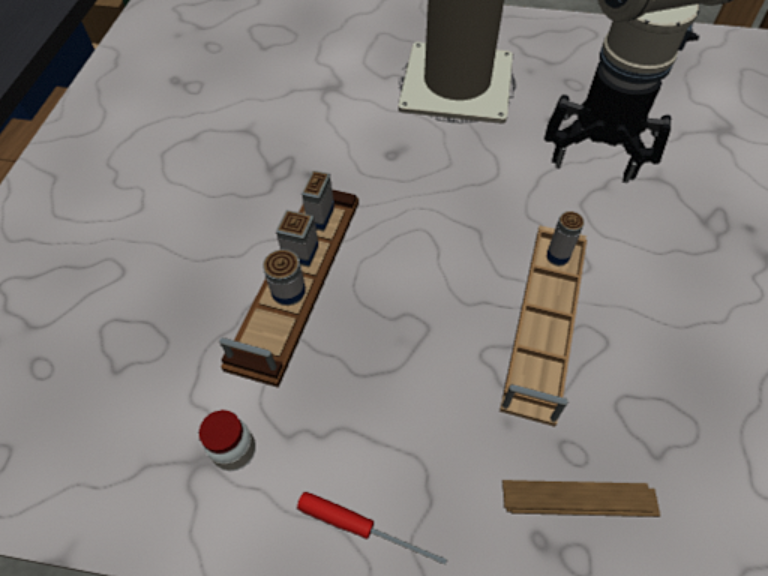

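The slim tin stands upright in the far pocket, at (565,240) px, after a soft contact at the expected height. Next is the wide tin, with a width check before placing.

```bash
cat >> h.py <<'E'
W=dict(wide=.054,square=.046,oblong=.030)
def run(k,y):
    pick(k,y,1)
    assert abs(manip.get_width()-W[k])<.004
    place(k,A,1); 
    release(k,A,1)
    c=manip.camera("scene");cv2.imwrite(f"pics/s_{k}.png",cv2.resize(c["image"][:,:,::-1],None,fx=1.5,fy=1.5))
E
python3 -c "
from h import *
run('wide',-.12)"
```

```text
down t15.4 [ 0.571  -0.2066  0.0778] w0.0850 F [ 0.1  0.5 -0.1]
grip t15.8 [ 0.5708 -0.2065  0.0778] w0.0535 F [-1.6  0.5  6.2]
up t17.3 [ 0.5699 -0.2062  0.2121] w0.0533 F [-0.3 -0.2 -2.7]
over t19.5 [0.5027 0.2018 0.212 ] w0.0535 F [ 0.3 -0.8 -2.8]
set dz 0.000 df 9.7 t22.3 [0.5026 0.2025 0.0658] w0.0533 F [-2.9 -1.1  7.4]
open t22.7 [0.5026 0.2024 0.0649] w0.0848 F [-0.3  0.2  0.4]
clear t23.9 [0.502  0.2022 0.2092] w0.0849 F [-0.5  0.1 -0.9]
```

View pics/s_wide.png

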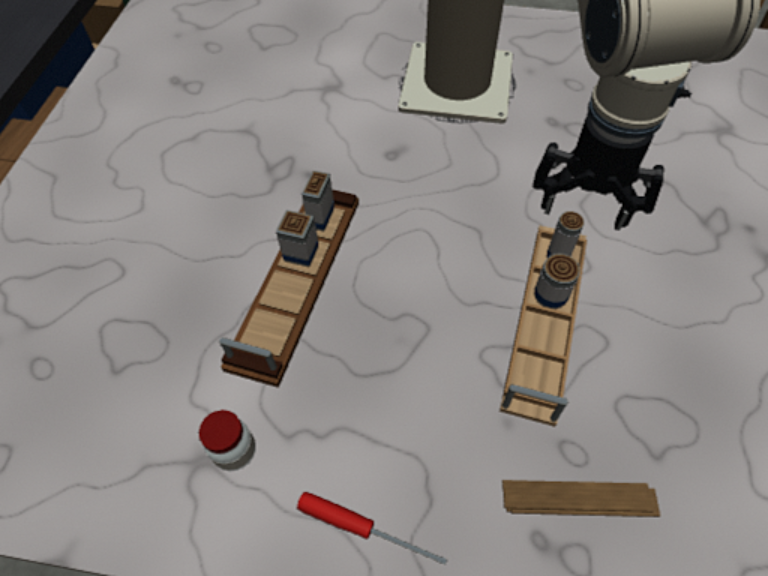

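The wide tin is upright in the second pocket, at (556,280) px. Next is the square tin.

```bash
python3 -c "
from h import *
run('square',-.117)"
```

```text
down t26.7 [ 0.4975 -0.203   0.0807] w0.0850 F [-0.6 -0.6 -0. ]
grip t27.1 [ 0.4973 -0.203   0.0806] w0.0459 F [-0.2 -0.9  5.9]
up t28.6 [ 0.4965 -0.2026  0.2152] w0.0456 F [-1.   0.1 -3.9]
over t30.8 [0.5768 0.1916 0.2152] w0.0453 F [ 0.5 -0.3 -3.4]
set dz 0.000 df 8.0 t33.6 [0.577  0.1924 0.0686] w0.0456 F [-1.3 -0.8  5.4]
open t34.0 [0.5769 0.1923 0.0679] w0.0849 F [-0.1 -0.5  0.5]
clear t35.2 [0.5763 0.1922 0.212 ] w0.0848 F [-0.9 -0.8  0.1]
```

View pics/s_square.png

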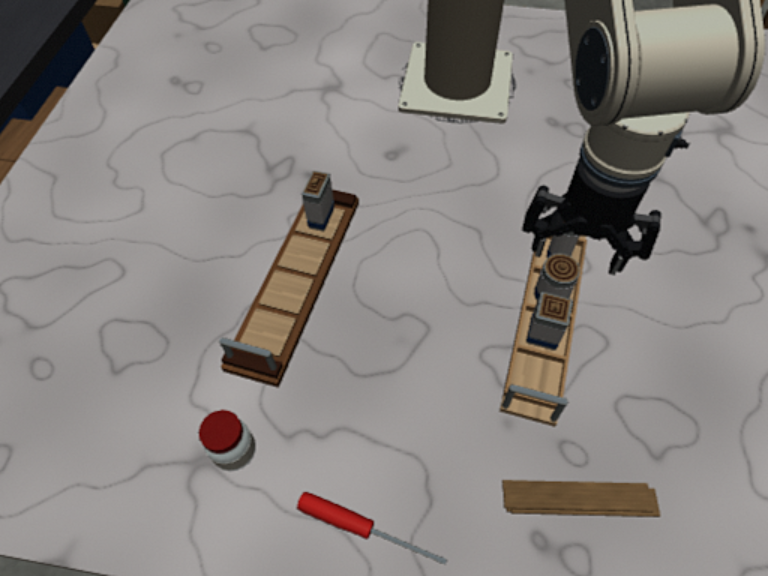

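The square tin is upright in the third pocket, at (547,322) px. The oblong tin is last, then I'll retreat and check from the top camera.

```bash
python3 - <<'E'
from h import *
run('oblong',-.09)
manip.move_to([.45,-.1,.3],ori(A,1))
for n,kw in (("top",{}),("scene",S)):
    im=cv2.resize(np.ascontiguousarray(manip.camera(n)["image"][:,:,::-1]),None,fx=3,fy=3)
    H=dict(slim=.095,wide=.075,square=.08,oblong=.088)
    for k in P:
        for z in(.012,.012+H[k]):
            if z==.012 and k=="oblong": pass
            u=proj(np.r_[goal(k),z],**kw)*3+1;cv2.drawMarker(im,tuple(u.astype(int)),(0,0,255) if z>.02 else (0,255,0),0,12,1)
        
    im=im[270:870,300:1100] if n=="top" else im[400:900,736:1536]
    cv2.imwrite(f"pics/f_{n}.png",im)
st("end")
E
```

```text
down t38.0 [ 0.4207 -0.1869  0.0855] w0.0852 F [-0.2 -0.3  0.3]
grip t38.5 [ 0.4204 -0.1868  0.0851] w0.0296 F [-1.  -0.3  3. ]
up t40.0 [ 0.4198 -0.1865  0.2203] w0.0296 F [-0.7  0.5 -2. ]
over t42.3 [0.6509 0.1816 0.2204] w0.0298 F [ 0.6  0.6 -2.2]
set dz -0.001 df 9.8 t45.4 [0.6514 0.1823 0.0732] w0.0293 F [-3.7 -1.5  7.7]
open t46.0 [0.6511 0.1823 0.0719] w0.0848 F [ 0.7 -0.4  0.1]
clear t47.1 [0.6505 0.1821 0.2169] w0.0848 F [ 0.4 -0.4 -0.5]
end t48.6 [ 0.4508 -0.0994  0.2997] w0.0852 F [0.8 0.6 0.5]
```

View pics/f_top.png

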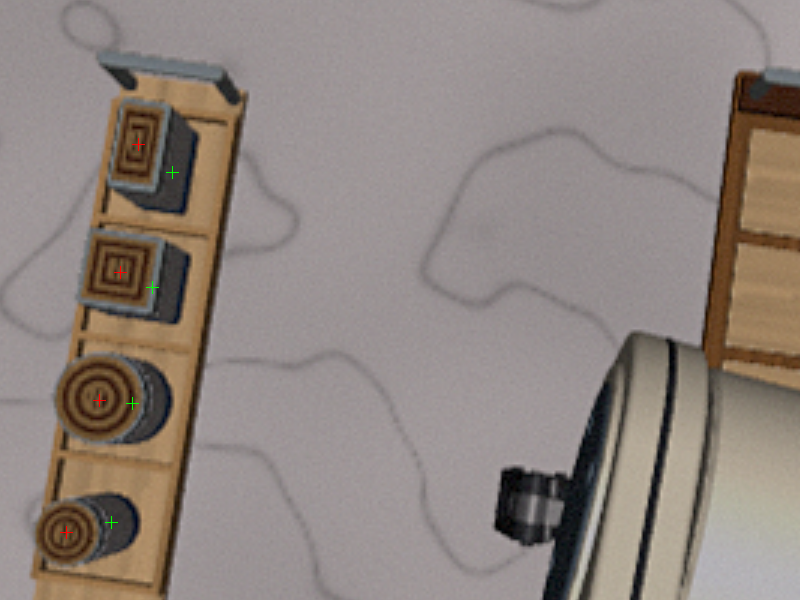

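View pics/f_scene.png

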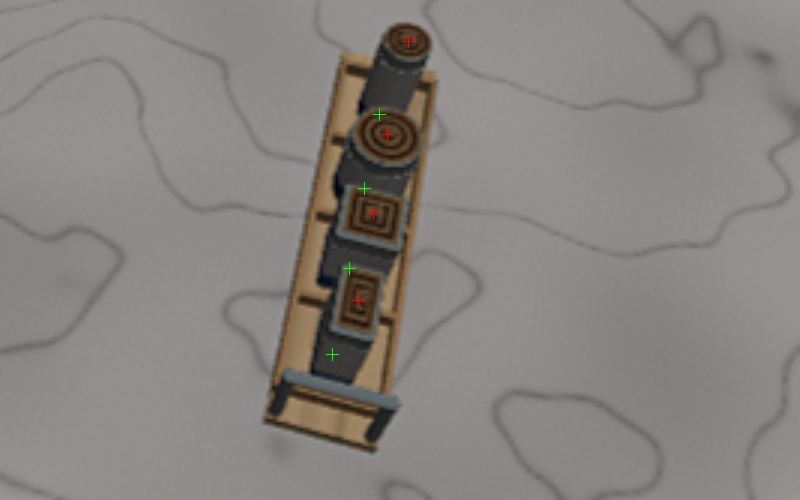

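All four tins stand upright. In both views the measured top centres fall on the predicted points, within about 1–2 mm, in the order slim, wide, square, oblong toward the tray handle. The arm is clear, so I'm handing in.

```bash
python3 -c "
from rig import manip
manip.hold(.3);print(manip.get_joint_vel().round(4));manip.sign_off()"
```

```text
[-0.0023 -0.0019  0.0022  0.0027  0.0022 -0.0007]
the job is handed in; nothing more can be done
```

All four tins are in the carrier tray, in reverse order. The slim tin, which stood next to the rack handle, is in the pocket farthest from the tray handle. Then come the wide and square tins, and the oblong tin is next to the tray handle. I gripped each tin across the row, lowered it until I felt contact of 6–10 N, and then let go. I handed in at about 49 s of the 120 s limit; the rig gives no verdict.

In the last top and scene pictures all four tins are upright. Each tin's top centre sits within about 2 mm of where it should be. The oblong tin touched down about 1 mm lower than I expected and the others at the expected height.

The screwdriver, cardboard strips and glue jar were never approached. They had not moved in the last full view, taken before the oblong tin was moved; the final pictures do not show them. No check failed or disagreed.

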